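# Hang the cartridge wrench on its peg

## Task

The red cartridge wrench has been pushed under the purifier's low wooden riser with only its eye sticking out. Pull it out, lay it flat on the open granite clear of the riser and let go, then pick it up again by its shank or jaw end so that the eye is free, and hang it by the eye on the empty blue peg of the rack, left hanging still with its jaws down. Do not knock over or shift the cups, saucer, tumbler or blue cartridge.

Things in the scene. Friction and masses are not known exactly. Their poses are not given: they have to be found in the camera images.
- wrench: Red flat plastic wrench, 159 mm long, 8 mm thick, about 90 g, balanced near its middle. Origin: underside, mid length; x runs from eye to jaws, z is normal to the flat. Shank 16 mm wide, x = -42 to +44 mm. It starts flat on the granite, jaws and most of the shank under the riser, eye out in front, pointing roughly at the robot.
- wrench_eye (a point): Centre of the wrench's eye, a 22 mm through hole, at mid thickness, (-60, 0, 4) mm in the wrench's frame. The eye plate around it has flat sides: 36 mm along x (x = -78 to -42 mm), 34 mm along y.
- wrench_jaw (a point): Middle of the wrench's open jaws, (65, 0, 4) mm in its frame. The jaw end is a fork 38 mm wide, from x = +44 to +81 mm.
- riser: Fixed wooden riser, front to -x, board 36 mm high, 24 mm clear below, feet with inner faces at y = +-68 mm. Origin on the granite, 30 mm behind its front edge: it covers x = -30 to 140, y = -85 to 85 mm. The white jug on it (x = 40 to 137, y = -70 to 70 mm, handle and spout to +-112 mm) reaches 262 mm above the granite, lid shut.
- rack: Fixed utensil rack, front to -x. Origin on the granite under its middle. Black base 130 x 200 x 14 mm, two posts 217 mm tall at x = 16, y = +-90 mm. A steel bar 205 mm up carries three clips 58 mm apart, in any order: the empty blue peg, a strainer, a yellow brush (both fixed there). A lower bar 105 mm up, at x = 10 mm, steadies what hangs.
- peg: Empty blue peg, fixed on the rack, axes as the rack's. Origin: the peg's root on its clip's front face, 205 mm above the granite. The peg, 8 mm thick, round tip, rises frontwards at 45 degrees along (-1, 0, 1); its tip is 45 mm from the root. Clip 20 mm wide, 30 mm high. The grey clips 58 mm to the side have the same pegs.
- cup_a: Stainless steel cup, 72 mm across the rim, 85 mm tall; origin at the centre of its underside.
- cup_b: Second stainless steel cup, the same as the first.
- saucer: Green melamine saucer, 130 mm across, 18 mm high; origin at the centre of its underside.
- cartridge: Spare blue filter cartridge standing upright, 54 mm across, 112 mm tall; origin at the centre of its underside.
- tumbler: Small glass tumbler with a ribbed base, 56 mm across the rim, 85 mm tall, standing between riser and rack; origin at the centre of its underside.

How it is judged:
By the outcome, as a careful person would: the job done as asked, in the order asked, and still so for the second after the job is handed in, with the robot touching nothing.
It also fails if it takes over 70 s, if anything falls off the work surface, if the arm or the gripper's body presses on something with over 40 N, if the wrist force passes 120 N, or if a joint passes its speed limit or range.

## Robot

A 6-joint arm with a two-finger parallel gripper is mounted at the origin on the work surface. World frame = base frame: x ahead of the robot, y to its left, z up, the work surface at z = 0. Lengths are in mm, angles in rad, forces in N, time in s.
With the tool pointing down it reaches from about 275 to 750 mm from the base axis. Payload 10.2 kg.
Tool frame: the origin (TCP) lies between the finger pads; the fingertips stand 17 mm ahead of it and the grasp point (between the pads) lies 2 mm behind it; z points along the fingers, y is the line along which they close (so a half turn about z gives the same grasp; the last joint's range is limited). The gripper opens to 85 mm and grips with 20 to 120 N. Pads are 22 mm wide; open, the fingers measure 114 mm over their backs; the gripper's body (76 mm by 85 mm) begins 54 mm behind the grasp point. The pads swing forward as they close: fully open they stand 13 mm farther back than shut.
Start: joints at [0.931, 0.313, 1.498, -0, 1.331, -0.223], TCP at [212.552, 480.055, 226.894] pointing down, gripper open.
Joint ranges: [-2.94, 2.94], [-0.97, 2.17], [0.19, 2.56], [-1.23, 4.37], [0.02, 3.11], [-2.88, 2.88]. Speed limits (rad/s): [2.39, 2.39, 3.01, 3.14, 3.14, 3.14].

## Interface

Orientations are given as a unit quaternion [w, x, y, z].
In Python, from rig import * gives the robot as it stands.
- The arm moves only by the tool step_arm, never from a script. Its argument "commands" is text: rows parted by semicolons, each of 7 numbers parted by spaces: the opening, from 0 (shut) to 1 (fully open), then the shift along the tool's x, y, z in cm, then the turn, a rotation vector about the tool's x, y, z in rad. In form: hand x y z rx ry rz; .... A call has 1 to 20 rows; each row is the pose to reach, as a shift and turn from the pose commanded when the call began, along the tool's axes at that moment; what a row does not reach only later rows make up. A row lasts 1/12 s, in which the tool goes at most 41.7 mm and 7.16 degrees, less where a joint would pass 70% of its speed; a pose out of reach is approached as far as the arm can. A call with a gripper value outside its range is refused whole. The fingers move at their own pace and stop on an object; "newtons" is the grip in N (left out, the last holds). Time passes only in rows, so rows that repeat a pose let the fingers close. It gives the time, the measured TCP pose, the force, the opening and the grip force at its end, in the units of the state.
- sense(): the state, without advancing time (a new reading comes with each control period).
- capture(name): name is "side" or "top"; returns the picture (400x640x3 uint8, red, green, blue); there is no depth.
- camera_model(name): a dict with "mtx" (3x3 intrinsics, pixels), "k1" (the pictures are not rectified: a ray, as slopes to the right and down, at radius r is drawn at 1 + k1 r^2 times it, then the intrinsics apply), "eye" and "rotation" of the camera in the world. Camera axes: x right, y down, z forward; pixel columns grow to the right and rows downward; lengths in mm; the calibration is good to about 2 mm. A picture is of the moment at which its call begins. camera_model takes no time and is no camera call.
- finish_job(): hands the job in; it is judged then, once.
Trained networks look in the newest picture that a camera, given by its name, has taken for a name from the list of things; names that differ only in an ending like _2 or _b are one class to them, and where a whole thing is asked for, a point or a joint stands for the part that bears it (a point fixed in the world has none). Each returns a list of dicts, best first, with "score" (0 to 1); they miss things now and then, are a little off and sometimes report something else, mostly with a low value. They report only what shows in the picture. A call takes as long as a camera call.
- search_frame(camera, label): "rect" ([centre column, centre row, width, height] in pixels, round what is visible of it).
- trace(camera, label): "mask" (400x640 bool, what is visible of it) and "rect" ([centre column, centre row, width, height] in pixels, round what is visible of it).
- spot_point(camera, label): "xy" ([column, row] in pixels: a listed point, or the origin of a listed thing).
The state is a dict: "time_s": time; "joints": joint angles; "dq": joint speeds; "tau": joint torques, N m; "eef_pos": TCP position; "ee_rot": TCP orientation; "force": force on the tool from outside, world axes, zero at the start; "wrist_torque": the same for the moment, N m; "grip_width": opening from 0.0 (shut) to 1.0 (fully open); "grip_force": force on a finger pad.
Only numpy, scipy, OpenCV 4.12 (cv2) and the standard library are available. Lean on these libraries where they do the work, as an engineer would, in place of code of your own. Each camera call takes 0.05 s, during which the arm holds its last target. There are 200 camera calls.

## Working session

There is one attempt and no reset: what is moved stays moved. The work goes in short steps, Python scripts to look and compute and a tool call to move; the robot and the scene stay as the last step left them, time stands still between calls to the robot, and variables do not carry over. Pictures are saved under pics/ and viewed, at most 10 in all, crops included, and the job is handed in when it is done.

Besides the shell and the picture viewer there is one more tool, called after ">>>" by a JSON object that holds its "fn" and its "kwargs". step_arm: Moves the arm, as the interface text tells. Its arguments: {"type":"object","properties":{"commands":{"type":"string"},"newtons":{"type":"number"}},"required":["commands"]}

```bash
mkdir -p pics; ls; cat > h.py <<'E'
from rig import *
import numpy as np, cv2
from scipy.spatial.transform import Rotation as R
def ray(cam,uv):
    m=camera_model(cam);K=np.array(m["mtx"]);k=m["k1"]
    d=(np.array(uv,float)-K[:2,2])/[K[0,0],K[1,1]]
    s=d.copy()
    for _ in range(20): s=d/(1+k*(s@s))
    return np.array(m["eye"],float),np.array(m["rotation"])@np.array([s[0],s[1],1])
def onz(cam,uv,z):
    e,r=ray(cam,uv);return e+r*(z-e[2])/r[2]
def tri(a,b):
    (e1,r1),(e2,r2)=ray("top",a),ray("side",b)
    s=np.linalg.lstsq(np.c_[r1,-r2],e2-e1,rcond=None)[0]
    p,q=e1+r1*s[0],e2+r2*s[1];return (p+q)/2,np.linalg.norm(p-q)
def proj(cam,P):
    m=camera_model(cam);K=np.array(m["mtx"]);c=np.array(m["rotation"]).T@(np.array(P,float)-np.array(m["eye"]))
    s=c[:2]/c[2];s=s*(1+m["k1"]*(s@s));return K[:2,:2]@s+K[:2,2]
def totool(P):
    s=sense();q=s["ee_rot"];r=R.from_quat([q[1],q[2],q[3],q[0]])
    return r.inv().apply(np.array(P)-s["eef_pos"])/10
E
python3 - <<'E'
from h import *
np.set_printoptions(precision=1,suppress=True)
for c in("top","side"):
    cv2.imwrite(f"pics/{c}0.png",capture(c)[:,:,::-1])
    m=camera_model(c);print(c,m)
    for n in "wrench_eye wrench riser rack peg cup_a saucer cartridge tumbler".split():
        for d in spot_point(c,n)[:3]:
            print(n,np.array(d["xy"]),round(d["score"],2), onz(c,d["xy"],{"peg":205,"wrench_eye":4}.get(n,0)))
s=sense();print(s)
E
```

```text
pics
top {'mtx': array([[385.5,   0. , 319.7],
       [  0. , 385.5, 195.1],
       [  0. ,   0. ,   1. ]]), 'k1': -0.00041066658461083697, 'eye': array([ 323.3,   -8.9, 1503.7]), 'rotation': array([ 0.1, -0.7,  0.7, -0.1])}Traceback (most recent call last):
  File "<stdin>", line 8, in <module>
  File "h.py", line 11, in onz
    e,r=ray(cam,uv);return e+r*(z-e[2])/r[2]
        ~~~^^^^^^^^
  File "h.py", line 9, in ray
    return np.array(m["eye"],float),np.array(m["rotation"])@np.array([s[0],s[1],1])
                                    ~~~~~~~~~~~~~~~~~~~~~~~^~~~~~~~~~~~~~~~~~~~~~~~
ValueError: matmul: Input operand 1 has a mismatch in its core dimension 0, with gufunc signature (n?,k),(k,m?)->(n?,m?) (size 3 is different from 4)
```

```bash
python3 - <<'E'
s=open('h.py').read()
s=s.replace('np.array(m["rotation"])','rot(m)').replace('def ray','def rot(m):\n    q=m["rotation"];return R.from_quat([q[1],q[2],q[3],q[0]]).as_matrix()\ndef ray',1)
open('h.py','w').write(s)
E
python3 - <<'E'
from h import *
np.set_printoptions(precision=1,suppress=True)
for c in("top","side"):
    cv2.imwrite(f"pics/{c}0.png",capture(c)[:,:,::-1])
    m=camera_model(c);print(c,m["eye"],rot(m)[:,2],m["mtx"][0,0])
    for n in "wrench_eye wrench riser rack peg cup_a saucer cartridge tumbler".split():
        for d in spot_point(c,n)[:3]:
            print(n,np.array(d["xy"]),round(d["score"],2), onz(c,d["xy"],{"peg":205,"wrench_eye":4}.get(n,0)))
s=sense();print(s)
E
```

```text
top [ 323.3   -8.9 1503.7] [ 0.2  0.  -1. ] 385.5371180863306
wrench_eye [390.  196.6] 0.65 [ 569.8 -277.7    4. ]
wrench [389.2 181.3] 0.56 [ 632.1 -277.4    0. ]
riser [382.  178.3] 0.68 [ 644.5 -249.2    0. ]
rack [251.3 186.3] 0.59 [615.3 271.    0. ]
peg [258.4 173.9] 0.39 [618.9 209.4 205. ]
cup_a [451.3 251.6] 0.84 [ 354.3 -506.6    0. ]
cup_a [447.8 199.1] 0.82 [ 559.1 -505.6    0. ]
cup_a [314.3 181.7] 0.28 [632.4  20.4   0. ]
cartridge [447.5 198.2] 0.57 [ 562.7 -504.6    0. ]
cartridge [200.  245.5] 0.49 [382.7 464.4   0. ]
tumbler [319.  181.7] 0.49 [632.3   1.7   0. ]
tumbler [384.8 180. ] 0.36 [ 637.5 -260.1    0. ]
side [ 106.9 -832.2  697. ] [ 0.4  0.8 -0.5] 367.388391298513
wrench_eye [380.5 299.8] 0.66 [ 562.6 -285.7    4. ]
wrench [401.2 291.2] 0.46 [ 633.5 -279.6    0. ]
riser [398.3 288. ] 0.86 [ 633.7 -266.4    0. ]
rack [312.  198.6] 0.81 [625.6 268.6   0. ]
peg [324.1 158.1] 0.39 [624.6 175.  205. ]
cup_a [440.2 366.8] 0.64 [ 570.8 -501.3   -0. ]
saucer [284.7 176.7] 0.61 [598.6 485.6   0. ]
cartridge [236.  190.1] 0.84 [379.6 452.3   0. ]
tumbler [346.5 230.1] 0.63 [641.6  30.4   0. ]
{'time_s': 1.1, 'joints': array([ 0.9,  0.3,  1.5, -0. ,  1.3, -0.2]), 'dq': array([ 0.,  0., -0., -0., -0.,  0.]), 'tau': array([  0. , -41.2, -26. ,  -0. ,   0. ,  -0. ]), 'eef_pos': array([212.6, 480. , 226.9]), 'ee_rot': array([-0. ,  0.2,  1. , -0. ]), 'force': array([ 0.3, -0.5,  0.2]), 'wrist_torque': array([ 0., -0., -0.]), 'grip_force': 0.0, 'grip_width': 0.9939004384367037}
```

View pics/top0.png

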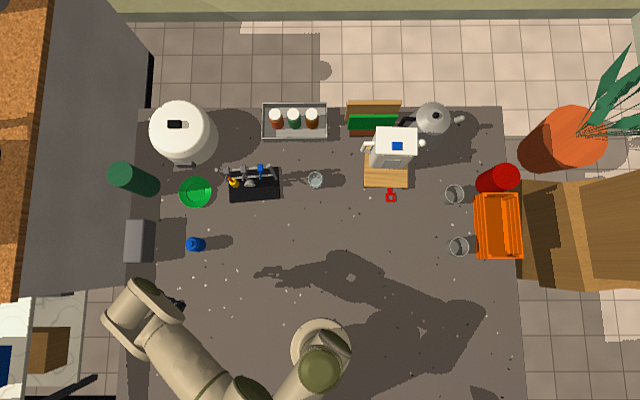

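View pics/side0.png

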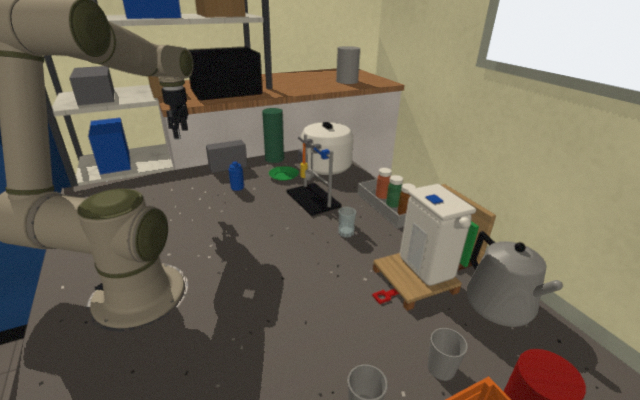

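```bash
python3 - <<'E'
import cv2,numpy as np
t=cv2.imread('pics/top0.png');s=cv2.imread('pics/side0.png')
def c(i,x,y,w=80,h=60): return cv2.resize(i[y:y+h,x:x+w],(400,300),interpolation=cv2.INTER_CUBIC)
cv2.imwrite('pics/m0.png',np.vstack([np.hstack([c(t,350,150),c(t,215,150)]),np.hstack([c(s,360,250),c(s,280,130,107,80)])]))
E
python3 - <<'E'
from h import *
np.set_printoptions(precision=1,suppress=True)
for c in("top","side"):
    im=cv2.imread(f'pics/{c}0.png').astype(int)
    b,g,r=im[...,0],im[...,1],im[...,2]
    m=(r>110)&(g<70)&(b<70); m[:, :365]=0; m[:,415:]=0;m[:180]=0; m[310:]=0
    v,u=np.nonzero(m);P=np.array([onz(c,(a,b_),8)[:2] for a,b_ in zip(u,v)])
    print(c,"wrench red",len(u),u.min(),u.max(),v.min(),v.max(),"xy",P.min(0),P.max(0),P.mean(0))
    for x in range(530,630,8):
        k=(P[:,0]>=x)&(P[:,0]<x+8)
        if k.any(): print(x,k.sum(),P[k,1].min(),P[k,1].max(),P[k,1].mean())
    for n in("peg",):
        for d in trace(c,n)[:2]: 
            v,u=np.nonzero(d["mask"]);print(c,n,d["score"],d["rect"],u.min(),u.max(),v.min(),v.max())
        m=(b>130)&(r<80)&(g<130); m[:,:225]=0;m[:,345:]=0;m[:100]=0;m[210:]=0
        v,u=np.nonzero(m);print("blue",list(zip(u,v)))
E
```

```text
top wrench red 83 386 394 188 201 xy [ 551.6 -293.2] [ 603.6 -260.7] [ 574.9 -276.6]
546 9 -291.9881802222155 -260.6610317022393 -276.32518882743483
554 16 -292.28314152220787 -260.7947477518567 -276.282301538868
562 8 -292.5786265352123 -261.06253579363886 -276.81736647172295
570 10 -292.874636659697 -261.33079948123117 -277.11372346684993
578 18 -293.17117329911514 -261.59954008547976 -277.3824972274627
586 9 -285.4576743890923 -269.73223464961893 -276.78405061548216
594 8 -281.9571487547147 -270.00884194218787 -275.98176148199985
602 5 -282.1009531535627 -266.3473525187453 -274.2242792386754
top peg 0.48 [258.9, 169.9, 5.9, 7.9] 257 262 164 174
blue [(np.int64(257), np.int64(164)), (np.int64(258), np.int64(164)), (np.int64(259), np.int64(164)), (np.int64(260), np.int64(164)), (np.int64(261), np.int64(164)), (np.int64(257), np.int64(165)), (np.int64(258), np.int64(165)), (np.int64(259), np.int64(165)), (np.int64(260), np.int64(165)), (np.int64(261), np.int64(165)), (np.int64(257), np.int64(166)), (np.int64(258), np.int64(166)), (np.int64(259), np.int64(166)), (np.int64(260), np.int
[... 1418 characters left out ...]
2 -290.95786416325154 -261.98643644956724 -275.8528911556132
594 16 -286.10504433033134 -268.671566609696 -278.1625272201213
602 13 -287.5129600338221 -269.7866383834652 -278.10683513874943
610 2 -277.3195944987193 -273.1333824670578 -275.22648848288856
side peg 0.47 [322.4, 155.3, 14.2, 14.2] 315 329 148 159
blue [(np.int64(326), np.int64(149)), (np.int64(323), np.int64(150)), (np.int64(324), np.int64(150)), (np.int64(325), np.int64(150)), (np.int64(326), np.int64(150)), (np.int64(324), np.int64(151)), (np.int64(234), np.int64(162)), (np.int64(230), np.int64(165)), (np.int64(231), np.int64(165)), (np.int64(231), np.int64(166)), (np.int64(232), np.int64(166)), (np.int64(233), np.int64(166))]
```

View pics/m0.png

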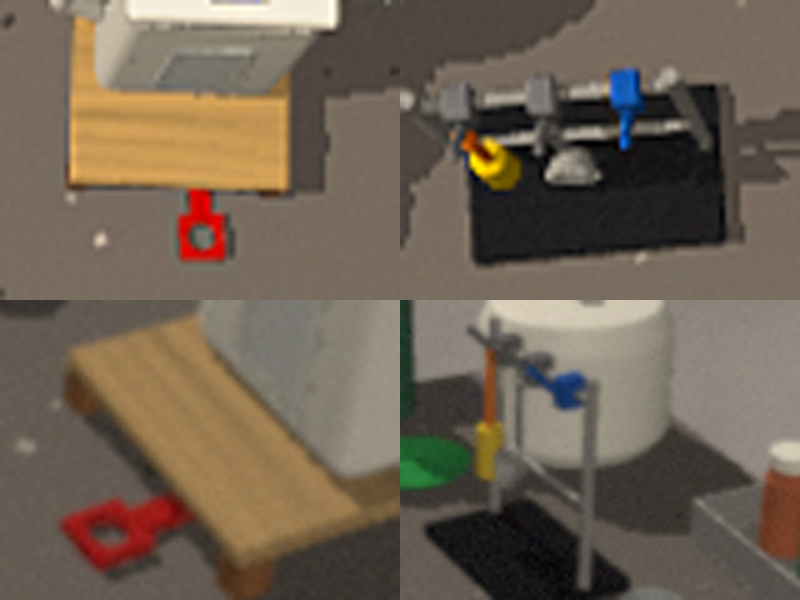

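```bash
python3 - <<'E'
from h import *
np.set_printoptions(precision=3,suppress=True)
P=[onz("top",(215+u/5,150+v/5),14) for u,v in((478,262),(722,242),(716,85))]
print(P, np.linalg.norm(P[0]-P[1]),np.linalg.norm(P[2]-P[1]))
d=P[0]-P[1];print("rack yaw",np.arctan2(-d[0],d[1]))
c=(P[0]+P[2])/2;print("rack ctr",c)
# peg: triangulate root-ish/tip
k=107/400
print("tip",tri((215+626/5,150+145/5),(280+528*k,130+370*k)))
print("clip",tri((215+626/5,150+88/5),(280+570*k,130+390*k)))
for u,v in((70,186),(290,190)): print("riser front top",onz("top",(350+u/5,150+v/5),36))
for u,v in((180,260),(224,260),(180,210),(224,210),(202,236)): print("w",onz("top",(350+u/5,150+v/5),8))
for c in ("strainer","brush"): pass
s=sense();q=s["ee_rot"];print(q,R.from_quat([q[1],q[2],q[3],q[0]]).as_matrix(),s["joints"])
for n,t in (("tumbler",85),("cup_a",85),("saucer",18)):
    for cam in("top","side"):
        for d in search_frame(cam,n)[:2]: print(n,cam,d["score"],d["rect"],onz(cam,d["rect"][:2],t/2))
E
```

```text
[array([547.066,  34.826,  14.   ]), array([ 561.748, -156.077,   14.   ]), array([ 687.876, -154.121,   14.   ])] 191.46649671565243 126.14321950448799
rack yaw 0.07675690440229077
rack ctr [617.471 -59.648  14.   ]
tip (array([ 693.825, -130.69 ,   87.651]), np.float64(170.92060253023936))
clip (array([ 743.612, -132.662,   54.908]), np.float64(166.58291888862618))
riser front top [ 602.035 -172.677   36.   ]
riser front top [ 597.833 -342.663   36.   ]
w [ 547.795 -260.527    8.   ]
w [ 547.59  -294.972    8.   ]
w [ 587.589 -261.869    8.   ]
w [ 587.377 -296.464    8.   ]
w [ 566.749 -278.429    8.   ]
[-0.     0.207  0.978 -0.   ] [[-0.914  0.405 -0.   ]
 [ 0.405  0.914 -0.   ]
 [ 0.    -0.    -1.   ]] [ 0.931  0.313  1.498 -0.     1.331 -0.223]
tumbler top 0.58 [314.7, 179.8, 9.6, 15.2] [631.13   18.024  42.5  ]
tumbler side 0.89 [345.9, 220.6, 20.5, 27.4] [634.048  25.935  42.5  ]
cup_a top 0.82 [455.5, 249.8, 21.6, 17.5] [ 360.04  -508.695   42.5  ]
cup_a top 0.68 [452.5, 195.3, 24.8, 19.7] [ 567.082 -510.4     42.5  ]
cup_a side 0.91 [445.9, 354.5, 41.1, 50.3] [ 573.326 -504.095   42.5  ]
cup_a side 0.6 [365.9, 381.4, 39.4, 36.0] [ 389.649 -484.845   42.5  ]
saucer top 0.8 [194.7, 192.2, 30.2, 33.8] [591.224 492.314   9.   ]
saucer side 0.57 [282.6, 175.7, 28.3, 12.2] [587.594 480.971   9.   ]
```

>>> {"fn": "step_arm", "kwargs": {"commands": "1 -63.1 -54.9 10.7 0 0 2.724;1 -63.1 -54.9 10.7 0 0 2.724;1 -63.1 -54.9 10.7 0 0 2.724;1 -63.1 -54.9 10.7 0 0 2.724;1 -63.1 -54.9 10.7 0 0 2.724;1 -63.1 -54.9 10.7 0 0 2.724;1 -63.1 -54.9 10.7 0 0 2.724;1 -63.1 -54.9 10.7 0 0 2.724;1 -63.1 -54.9 10.7 0 0 2.724;1 -63.1 -54.9 10.7 0 0 2.724;1 -63.1 -54.9 10.7 0 0 2.724;1 -63.1 -54.9 10.7 0 0 2.724;1 -63.1 -54.9 10.7 0 0 2.724;1 -63.1 -54.9 10.7 0 0 2.724;1 -63.1 -54.9 10.7 0 0 2.724;1 -63.1 -54.9 10.7 0 0 2.724;1 -63.1 -54.9 10.7 0 0 2.724;1 -63.1 -54.9 10.7 0 0 2.724;1 -63.1 -54.9 10.7 0 0 2.724;1 -63.1 -54.9 10.7 0 0 2.724", "newtons": 40}}

```text
time_s: 3.17
eef_pos: [563.6, -270.5, 120.7]
ee_rot: [-0.0, 0.994, 0.109, -0.0]
force: [1.1, 0.4, 0.7]
grip_width: 0.998
grip_force: 0.0
```

```bash
cat >> h.py <<'E'
def st():
    s=sense();q=s["ee_rot"];M=R.from_quat([q[1],q[2],q[3],q[0]]).as_matrix()
    print("t",round(s["time_s"],2),"p",s["eef_pos"],"xaxis",M[:,0],"zaxis",M[:,2],"q",s["joints"],"F",s["force"],"w",s["grip_width"]*85,s["grip_force"])
E
python3 - <<'E'
from h import *
np.set_printoptions(precision=3,suppress=True)
st()
T=lambda u,v:(215+(u-400)/5,150+v/5)
k=107/400
S=lambda u,v:(280+(u-400)*k,130+(v-300)*k)
P=[onz("top",T(u,v),14) for u,v in((478,262),(722,242),(716,85))]
print(P, np.linalg.norm(P[0]-P[1]),np.linalg.norm(P[2]-P[1]))
d=P[0]-P[1];print("rack yaw",np.arctan2(-d[0],d[1]))
print("rack ctr",(P[0]+P[2])/2)
print("side base corner", [onz("side",S(u,v),14) for u,v in ((428,528),(520,503),(628,585))])
print("tip",tri(T(626,147),S(530,372)))
print("clip",tri(T(626,95),S(570,390)))
E
```

```text
t 3.17 p [ 563.575 -270.532  120.734] xaxis [ 0.976  0.217 -0.   ] zaxis [-0.  0. -1.] q [-0.635  0.624  1.309  0.     1.209  0.718] F [1.054 0.377 0.661] w 84.83382893446384 0.0
[array([548.925, 347.879,  14.   ]), array([563.629, 157.013,  14.   ]), array([689.953, 163.355,  14.   ])] 191.4312645305135 126.48317815455603
rack yaw 0.07688537747390081
rack ctr [619.439 255.617  14.   ]
side base corner [array([553.499, 338.904,  14.   ]), array([664.224, 350.984,  14.   ]), array([687.583, 153.384,  14.   ])]
tip (array([596.71, 197.13, 232.38]), np.float64(6.4319710483867025))
clip (array([639.369, 202.016, 205.996]), np.float64(7.131021223769558))
```

>>> {"fn": "step_arm", "kwargs": {"commands": "1 0 0 0 0 0 0;1 0 0 0 0 0 0;1 0 0 0 0 0 0"}}

```text
time_s: 3.42
eef_pos: [562.9, -268.1, 120.9]
ee_rot: [-0.0, 0.994, 0.113, -0.0]
force: [-0.5, 0.1, -0.5]
grip_width: 1.001
grip_force: 0.0
```

```bash
python3 - <<'E'
from h import *
np.set_printoptions(precision=3,suppress=True)
st(); print(totool([567,-278,120]))
E
```

```text
t 3.42 p [ 562.893 -268.072  120.877] xaxis [ 0.975  0.224 -0.   ] zaxis [-0.001  0.001 -1.   ] q [-0.632  0.62   1.314  0.     1.208  0.713] F [-0.463  0.086 -0.535] w 85.09884924567086 0.0
[0.178 1.06  0.087]
```

>>> {"fn": "step_arm", "kwargs": {"commands": "0.6 0.2 1.05 4 0 0 0.12;0.6 0.2 1.05 6 0 0 0.226;0.6 0.2 1.05 8 0 0 0.226;0.6 0.2 1.05 9.5 0 0 0.226;0.6 0.2 1.05 10.1 0 0 0.226;0.6 0.2 1.05 10.1 0 0 0.226;0.6 0.2 1.05 10.1 0 0 0.226", "newtons": 40}}

```text
time_s: 4.0
eef_pos: [567.8, -277.9, 21.3]
ee_rot: [0.0, 1.0, -0.0, 0.001]
force: [0.0, -0.2, 0.1]
grip_width: 0.602
grip_force: 0.0
```

```bash
python3 - <<'E'
from h import *
np.set_printoptions(precision=3,suppress=True)
st()
t=capture("top")[:,:,::-1];s=capture("side")[:,:,::-1]
def c(i,x,y,w=80,h=60): return cv2.resize(i[y:y+h,x:x+w],(400,300),interpolation=cv2.INTER_CUBIC)
cv2.imwrite('pics/m1.png',np.hstack([c(t,350,160),c(s,350,250)]))
E
```

```text
t 4.0 p [ 567.817 -277.923   21.334] xaxis [ 1.    -0.     0.001] zaxis [ 0.001 -0.001 -1.   ] q [-0.64   0.757  1.359  0.     1.025  0.931] F [ 0.036 -0.196  0.081] w 51.13261956181188 0.0
```

View pics/m1.png

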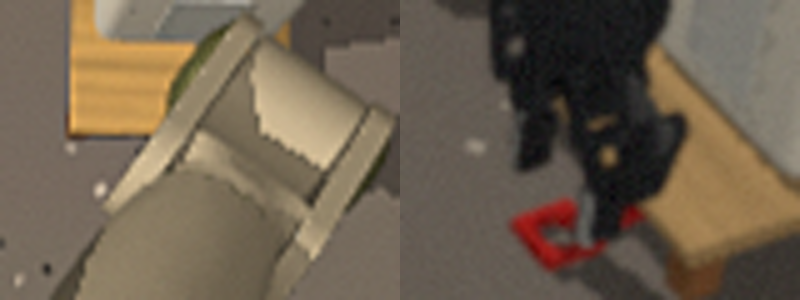

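>>> {"fn": "step_arm", "kwargs": {"commands": "0.6 0 0 0.2 0 0 0;0.3 0 0 0.2 0 0 0;0.3 0 0 0.2 0 0 0;0.3 0 0 0.2 0 0 0;0.3 0 0 0.2 0 0 0;0.3 0 0 0.2 0 0 0", "newtons": 40}}

```text
time_s: 4.6
eef_pos: [567.4, -278.4, 18.2]
ee_rot: [0.0, 1.0, -0.001, 0.0]
force: [-0.2, 0.3, -0.8]
grip_width: 0.296
grip_force: 0.0
```

```bash
python3 - <<'E'
from h import *
np.set_printoptions(precision=3,suppress=True)
st()
s=capture("side")[:,:,::-1]
print(proj("side",[567,-278,8]),proj("side",[567,-278,1]))
cv2.imwrite('pics/m2.png',cv2.resize(s[250:325,340:440],(800,600),interpolation=cv2.INTER_CUBIC))
E
```

```text
t 4.6 p [ 567.427 -278.354   18.219] xaxis [ 1.    -0.001  0.   ] zaxis [ 0. -0. -1.] q [-0.641  0.761  1.36  -0.     1.02   0.931] F [-0.236  0.284 -0.765] w 25.119987477596446 0.0
[380.378 296.177] [380.099 298.145]
```

View pics/m2.png

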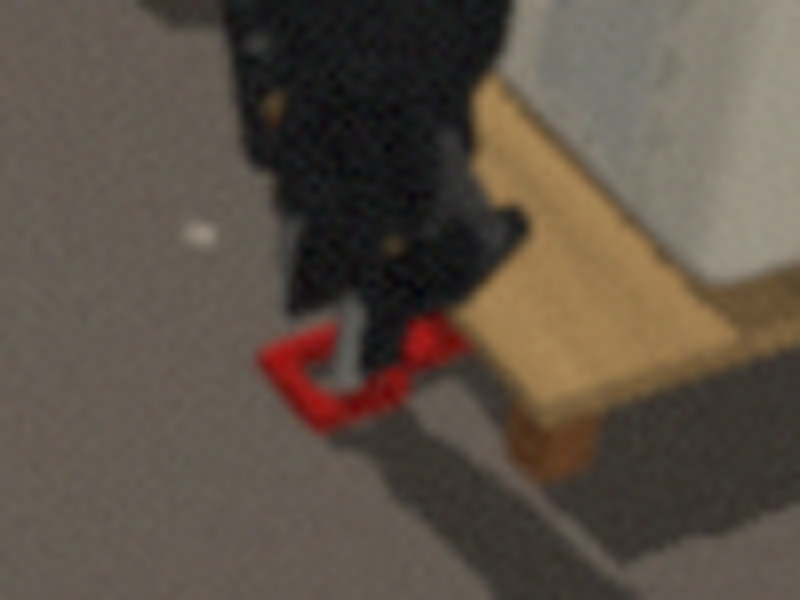

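>>> {"fn": "step_arm", "kwargs": {"commands": "0.55 0 0 0 0 0 0;0.55 0 0 0 0 0 0;0.55 0 0 0 0 0 0;0.55 0 0 0.3 0 0 0;0.55 0 0 0.6 0 0 0;0.3 0 0 0.6 0 0 0;0.3 0 0 0.6 0 0 0;0.3 0 0 0.6 0 0 0;0.3 0 0 0.6 0 0 0;0.3 0 0 0.6 0 0 0", "newtons": 40}}

```text
time_s: 5.48
eef_pos: [567.4, -278.4, 12.2]
ee_rot: [0.0, 1.0, -0.001, 0.0]
force: [-0.4, -0.2, -0.0]
grip_width: 0.301
grip_force: 0.0
```

>>> {"fn": "step_arm", "kwargs": {"commands": "0.55 0 0 0 0 0 0;0.55 0 0 0 0 0 0;0.55 0 0 0 0 0 0;0.55 0 0 0.3 0 0 0;0.55 0 0 0.5 0 0 0;0.55 0 0 0.5 0 0 0;0.55 0 0 0.5 0 0 0", "newtons": 40}}

```text
time_s: 6.07
eef_pos: [567.3, -278.2, 6.9]
ee_rot: [-0.0, 1.0, -0.001, -0.0]
force: [-0.2, -0.4, -0.2]
grip_width: 0.549
grip_force: 0.0
```

```bash
python3 - <<'E'
from h import *
np.set_printoptions(precision=3,suppress=True)
st()
s=capture("side")[:,:,::-1]
for y in (-301,-255): print([proj("side",[567,y,z]) for z in (0,10)])
cv2.imwrite('pics/m3.png',cv2.resize(s[250:325,340:440],(800,600),interpolation=cv2.INTER_CUBIC))
E
```

```text
t 6.07 p [ 567.309 -278.235    6.888] xaxis [ 1.    -0.001 -0.   ] zaxis [-0.  0. -1.] q [-0.641  0.777  1.364  0.     1.     0.931] F [-0.21  -0.358 -0.19 ] w 46.68481034275324 0.0
[array([385.132, 304.387]), array([385.566, 301.553])]
[array([375.169, 292.678]), array([375.535, 289.885])]
```

View pics/m3.png

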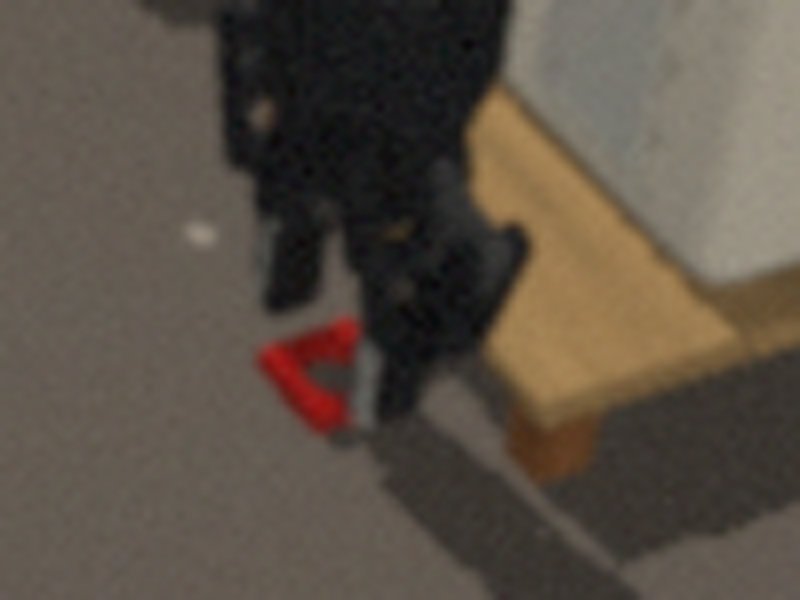

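>>> {"fn": "step_arm", "kwargs": {"commands": "0.3 0 0 0 0 0 0;0.3 0 0 0 0 0 0;0.3 0 0 0 0 0 0;0.3 0 0 0 0 0 0;0.3 0 0 0 0 0 0", "newtons": 40}}

```text
time_s: 6.53
eef_pos: [567.4, -278.3, 7.2]
ee_rot: [0.0, 1.0, -0.001, 0.0]
force: [-0.1, -1.1, -0.3]
grip_width: 0.301
grip_force: 0.0
```

>>> {"fn": "step_arm", "kwargs": {"commands": "0.1 0 0 0 0 0 0;0.1 0 0 0 0 0 0;0.1 0 0 0 0 0 0;0.1 0 0 0 0 0 0;0.1 0 0 0 0 0 0"}}

```text
time_s: 6.95
eef_pos: [567.4, -278.3, 7.1]
ee_rot: [-0.0, 1.0, -0.001, -0.0]
force: [-0.0, -0.2, 0.9]
grip_width: 0.097
grip_force: 0.0
```

```bash
python3 - <<'E'
from h import *
np.set_printoptions(precision=3,suppress=True)
st()
t=capture("top")[:,:,::-1];s=capture("side")[:,:,::-1]
b=s.astype(int)
m=(b[...,2]>110)&(b[...,1]<70)&(b[...,0]<70);v,u=np.nonzero(m[270:310,365:410]);print(u.min()+365,u.max()+365,v.min()+270,v.max()+270)
cv2.imwrite('pics/m4.png',np.hstack([cv2.resize(x,(400,300),interpolation=cv2.INTER_CUBIC) for x in(t[170:230,350:430],s[250:325,340:440])]))
E
```

```text
t 6.95 p [ 567.4   -278.314    7.149] xaxis [ 1.    -0.001 -0.   ] zaxis [-0.  0. -1.] q [-0.641  0.777  1.364 -0.     1.     0.931] F [-0.032 -0.17   0.87 ] w 8.228734480239789 0.0
372 395 290 302
```

View pics/m4.png

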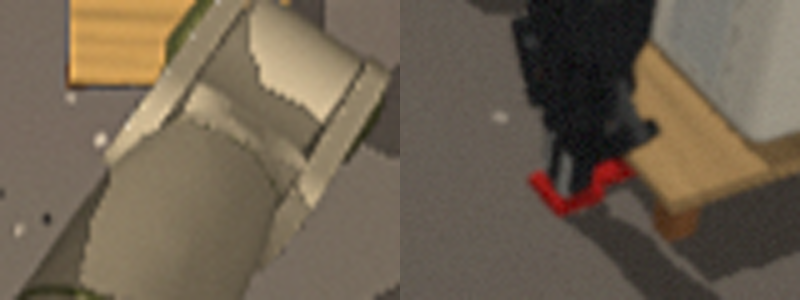

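>>> {"fn": "step_arm", "kwargs": {"commands": "0.55 0 0 0 0 0 0;0.55 0 0 0 0 0 0;0.55 0 0 0 0 0 0;0.55 0 0 0.15 0 0 0;0.55 0 0 0.3 0 0 0;0.55 0 0 0.3 0 0 0"}}

```text
time_s: 7.55
eef_pos: [567.2, -278.2, 3.7]
ee_rot: [-0.0, 1.0, -0.001, -0.0]
force: [-0.4, 0.0, -0.2]
grip_width: 0.55
grip_force: 0.0
```

>>> {"fn": "step_arm", "kwargs": {"commands": "0.3 0 0 0 0 0 0;0.3 0 0 0 0 0 0;0.3 0 0 0 0 0 0;0.3 0 0 0 0 0 0;0.3 0 0 0 0 0 0"}}

```text
time_s: 7.97
eef_pos: [567.4, -278.3, 4.2]
ee_rot: [0.0, 1.0, -0.001, 0.0]
force: [-0.4, 0.6, -0.3]
grip_width: 0.299
grip_force: 0.0
```

```bash
python3 - <<'E'
from h import *
np.set_printoptions(precision=1,suppress=True)
st()
for uv in ((385.6,303.0),(373.4,288.5)):
    e,r=ray("side",uv)
    for x in (551,556,561,566): print(uv,x,e+r*(x-e[0])/r[0])
# fingertip height from present pictures: darkest low point
s=capture("side");cv2.imwrite("pics/s5.png",s[:,:,::-1])
for row in range(284,308): print(row,' '.join('%3d,%3d'%(s[row,c,0],s[row,c,1]) for c in range(372,398,2)))
E
```

```text
t 7.97 p [ 567.4 -278.3    4.2] xaxis [ 1. -0.  0.] zaxis [ 0. -0. -1.] q [-0.6  0.8  1.4 -0.   1.   0.9] F [-0.4  0.6 -0.3] w 25.4023670140847 0.0
(385.6, 303.0) 551 [ 551.  -320.4   29.8]
(385.6, 303.0) 556 [ 556.  -314.6   22.3]
(385.6, 303.0) 561 [ 561.  -308.9   14.8]
(385.6, 303.0) 566 [ 566.  -303.1    7.3]
(373.4, 288.5) 551 [ 551.  -265.8   30.6]
(373.4, 288.5) 556 [ 556.  -259.4   23.1]
(373.4, 288.5) 561 [ 561.  -253.    15.6]
(373.4, 288.5) 566 [ 566.  -246.6    8.1]
284  96, 90  83, 79  42, 41  21, 22  21, 22  25, 23  32, 35  32, 33  40, 40  21, 26  31, 31  18, 17  25, 26
285  97, 89  87, 83  41, 38  15, 16  25, 22  11, 17  27, 27  37, 36  40, 37  15, 15  18, 20  20, 24  23, 22
286  95, 87  83, 83  34, 35  23, 20  16, 12  20, 15  19, 18  37, 33  30, 30  25, 23  21, 24  22, 19  24, 27
287  98, 93  82, 78  30, 31  23, 19  21, 21  16, 18  30, 30  25, 26  17, 18  24, 20  18, 21  16, 16   7, 10
288 100, 90  82, 79  29, 31  24, 23  16, 16  13, 14  24, 20  24, 23  21, 19  15, 17  14, 13  24, 19  22, 20
289  99, 91  87, 83  28, 27  28, 23  19, 19  28, 26  24, 22  27, 26  19, 17 
[... 1275 characters left out ...]
, 51  75, 38  76, 43  62, 51  90, 83  97, 89  98, 90
302 100, 91  99, 91 100, 84 106, 38 125, 27 103, 51  95, 57  79, 57  62, 52  53, 48  72, 64  88, 81  98, 89
303  96, 89  97, 89 100, 91 101, 64 103, 23  81, 43  78, 59  66, 61  60, 53  58, 52  59, 54  72, 65  96, 87
304  99, 93 100, 93 102, 93 101, 84  92, 60  61, 52  58, 51  60, 53  58, 53  57, 53  56, 52  60, 55  87, 78
305 100, 90  99, 90 100, 92  99, 91  89, 80  61, 57  61, 56  59, 53  61, 57  59, 55  61, 54  55, 51  69, 64
306  99, 91  99, 92 100, 92 101, 92 100, 92  82, 76  63, 58  60, 55  59, 57  57, 53  61, 54  56, 52  59, 54
307  99, 93 101, 93 102, 94 100, 94  98, 88  98, 89  76, 68  60, 54  63, 57  60, 55  63, 57  57, 51  60, 56
```

>>> {"fn": "step_arm", "kwargs": {"commands": "0.55 0 0 0 0 0 0;0.55 0 0 0 0 0 0;0.55 0 0 0 0 0 0;0.55 0 0 0.2 0 0 0;0.55 0 0 0.4 0 0 0;0.3 0 0 0.4 0 0 0;0.3 0 0 0.4 0 0 0;0.3 0 0 0.4 0 0 0;0.3 0 0 0.4 0 0 0"}}

```text
time_s: 8.77
eef_pos: [567.4, -278.3, 0.1]
ee_rot: [-0.0, 1.0, -0.001, 0.0]
force: [0.0, 0.1, -0.9]
grip_width: 0.379
grip_force: 39.6
```

>>> {"fn": "step_arm", "kwargs": {"commands": "0.55 0 0 0 0 0 0;0.55 0 0 0 0 0 0;0.55 0 0 0 0 0 0;0.55 0 0 0.15 0 0 0;0.55 0 0 0.3 0 0 0;0.3 0 0 0.3 0 0 0;0.3 0 0 0.3 0 0 0;0.3 0 0 0.3 0 0 0;0.3 0 0 0.3 0 0 0"}}

```text
time_s: 9.52
eef_pos: [567.4, -278.3, -2.9]
ee_rot: [-0.0, 1.0, -0.001, 0.0]
force: [0.3, 0.5, 0.0]
grip_width: 0.384
grip_force: 39.6
```

>>> {"fn": "step_arm", "kwargs": {"commands": "0.3 -1 0 0 0 0 0;0.3 -3 0 0 0 0 0;0.3 -5 0 0 0 0 0;0.3 -7 0 0 0 0 0;0.3 -9 0 0 0 0 0;0.3 -11 0 0 0 0 0;0.3 -13 0 0 0 0 0;0.3 -15 0 0 0 0 0;0.3 -17 0 0 0 0 0;0.3 -19 0 0 0 0 0;0.3 -20 0 0 0 0 0;0.3 -20 0 0 0 0 0;0.3 -20 0 0 0 0 0"}}

```text
time_s: 10.6
eef_pos: [367.8, -278.4, -2.6]
ee_rot: [0.0, 1.0, -0.001, 0.0]
force: [0.3, -0.0, -0.9]
grip_width: 0.384
grip_force: 39.6
```

Still held after the pull. I'll release, rise well clear, and look.

>>> {"fn": "step_arm", "kwargs": {"commands": "0.6 0 0 0 0 0 0;0.6 0 0 0 0 0 0;0.6 0 0 0 0 0 0;0.6 0 0 0 0 0 0;0.6 0 0 -3 0 0 0;0.6 0 0 -6 0 0 0;0.6 0 0 -10 0 0 0;0.6 0 0 -14 0 0 0;0.6 0 10 -14 0 0 0;0.6 0 20 -14 0 0 0;0.6 0 20 -14 0 0 0;0.6 0 20 -14 0 0 0;0.6 0 20 -14 0 0 0;0.6 0 20 -14 0 0 0"}}

```text
time_s: 11.77
eef_pos: [366.2, -483.0, 136.3]
ee_rot: [0.001, 1.0, -0.002, 0.0]
force: [-0.3, -0.5, 0.4]
grip_width: 0.599
grip_force: 0.0
```

```bash
python3 - <<'E'
from h import *
np.set_printoptions(precision=1,suppress=True)
st()
for c in("top","side"):
    im=capture(c);cv2.imwrite(f"pics/{c}6.png",im[:,:,::-1])
    b=im.astype(int);m=((b[...,0]>100)&(b[...,1]<75)&(b[...,2]<75)).astype(np.uint8)
    n,l,stt,ce=cv2.connectedComponentsWithStats(m)
    for i in range(1,n):
        if 20<stt[i,4]<2000:
            p=onz(c,ce[i],6)
            if 300<p[0]<600 and -400<p[1]<-100:
                v,u=np.nonzero(l==i);P=np.array([onz(c,(a,d),6)[:2] for a,d in zip(u,v)])
                w=np.cov(P.T);ev,E=np.linalg.eigh(w);print(c,stt[i],p,E[:,1],"len",np.ptp(P@E[:,1]),"bounds",P.min(0),P.max(0))
    for n in("wrench_eye","wrench","wrench_jaw"):
        for d in spot_point(c,n)[:2]: print(c,n,d["score"],onz(c,d["xy"],4))
    # gripper
    s=sense();print(c,"tcp px",proj(c,s["eef_pos"]))
t=cv2.imread("pics/top6.png");s=cv2.imread("pics/side6.png")
cv2.imwrite('pics/m6.png',np.hstack([cv2.resize(t[180:330,320:480],(400,375)),cv2.resize(s[200:350,260:420],(400,375))]))
E
```

```text
t 11.77 p [ 366.2 -483.   136.3] xaxis [ 1. -0.  0.] zaxis [ 0. -0. -1.] q [-1.1  0.6  1.4 -0.   1.2  0.5] F [-0.3 -0.5  0.4] w 50.87793230108319 0.0
top [385 212  13  41 248] [ 431.4 -276.8    6. ] [-1. -0.] len 156.0277516586794 bounds [ 353.8 -297. ] [ 508.6 -255. ]
top wrench_eye 0.68 [ 368.8 -273.2    4. ]
top wrench 0.7 [ 427.9 -276.9    4. ]
top wrench 0.55 [ 489.5 -281.1    4. ]
top wrench_jaw 0.66 [626.7 278.9   4. ]
top wrench_jaw 0.5 [ 500.1 -281.8    4. ]
top tcp px [455.5 247. ]
side [303 309  39  22 338] [ 392.7 -278.2    6. ] [-1. -0.] len 96.05586536089658 bounds [ 351.6 -298.3] [ 447.5 -257.7]
side wrench_eye 0.81 [ 374.1 -274.5    4. ]
side wrench 0.67 [ 435.  -286.4    4. ]
side tcp px [357.6 350.3]
```

View pics/m6.png

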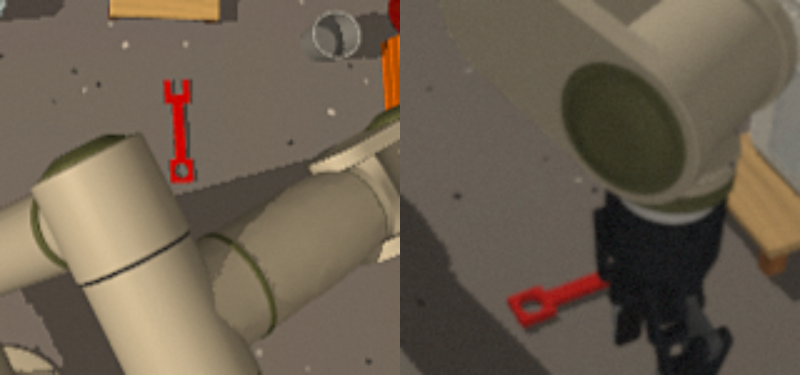

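>>> {"fn": "step_arm", "kwargs": {"commands": "0.45 2 -4 0 0 0 0;0.45 4 -8 0 0 0 0;0.45 6 -12 0 0 0 0;0.45 8 -16 0 0 0 0;0.45 8 -20.5 2 0 0 0;0.45 8 -20.5 6 0 0 0;0.45 8 -20.5 6 0 0 0;0.45 8 -20.5 6 0 0 0"}}

```text
time_s: 12.83
eef_pos: [446.7, -271.6, 75.8]
ee_rot: [-0.001, 1.0, 0.0, -0.002]
force: [0.5, -0.0, 0.6]
grip_width: 0.452
grip_force: 0.0
```

```bash
python3 - <<'E'
from h import *
np.set_printoptions(precision=3,suppress=True)
st()
im=cv2.imread("pics/top6.png").astype(int)
m=(im[...,2]>100)&(im[...,1]<75)&(im[...,0]<75);m[:,:384]=0;m[:,399:]=0;m[:210]=0;m[255:]=0
v,u=np.nonzero(m);P=np.array([onz("top",(a,d),8)[:2] for a,d in zip(u,v)])
for x in range(350,512,12):
    k=(P[:,0]>=x)&(P[:,0]<x+12); print(x,k.sum(),P[k,1].mean(),np.ptp(P[k,1]))
p=sense()["eef_pos"]
s=capture("side")[:,:,::-1].copy();t=capture("top")[:,:,::-1].copy()
cv2.imwrite("pics/side7.png",s);cv2.imwrite("pics/top7.png",t)
def ov(c,im,x,y,w,h,f):
    o=cv2.resize(im[y:y+h,x:x+w],(w*f,h*f),interpolation=cv2.INTER_CUBIC)
    for q,col in((p,(0,255,0)),(p-[0,0,17],(255,255,0)),([446,-278,8],(0,255,255)),([371.5,-277,8],(255,0,255))):
        a=((proj(c,q)-[x,y]+.5)*f).astype(int);cv2.circle(o,tuple(int(i) for i in a),4,col,1)
    return o
print(proj("side",p),proj("top",p))
cv2.imwrite("pics/m7.png",np.hstack([ov("side",s,290,230,110,110,5),ov("top",t,370,200,48,110,5)]))
E
```

```text
t 12.83 p [ 446.707 -271.634   75.791] xaxis [ 1.     0.001 -0.003] zaxis [-0.003  0.003 -1.   ] q [-0.771  0.481  1.683 -0.     0.981  0.8  ] F [ 0.49  -0.037  0.557] w 38.45395835904815 0.0
350 27 -278.38872681329553 34.763973883159
362 14 -278.3319291771037 34.51632763125889
374 24 -277.96234013103054 31.011211996783913
386 15 -279.1018511344924 23.069746321325056
398 13 -277.6042315197076 15.685152150534918
410 15 -277.9104050087838 19.148953814724962
422 15 -275.7540702843584 15.723599770081648
434 20 -276.23878210643204 15.886473475415187
446 14 -276.16139102427786 15.629505878376051
458 12 -275.2036006696591 11.912909322984092
470 29 -275.022105297876 35.2302679048251
482 25 -274.0755827226369 39.03403743308158
494 19 -274.0915615465959 39.21550216024278
506 6 -274.78652370387135 38.97156974534178
[339.718 288.914] [392.916 226.253]
```

View pics/m7.png

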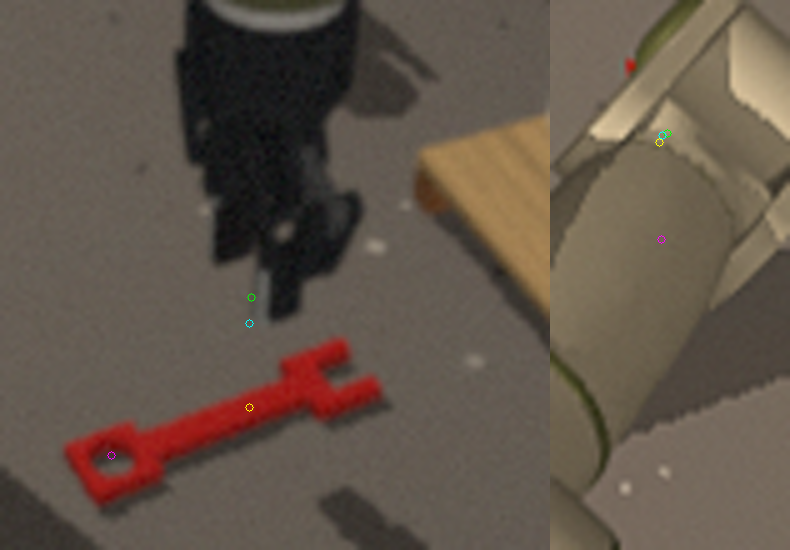

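>>> {"fn": "step_arm", "kwargs": {"commands": "0.45 0 0.35 2 0 0 -0.03;0.45 0 0.35 4 0 0 -0.03;0.45 0 0.35 6 0 0 -0.03;0.45 0 0.35 7.3 0 0 -0.03;0.45 0 0.35 7.5 0 0 -0.03;0.45 0 0.35 7.5 0 0 -0.03;0.05 0 0.35 7.5 0 0 -0.03;0.05 0 0.35 7.5 0 0 -0.03;0.05 0 0.35 7.5 0 0 -0.03;0.05 0 0.35 7.5 0 0 -0.03;0.05 0 0.35 7.5 0 0 -0.03;0.05 0 0.35 7.5 0 0 -0.03", "newtons": 60}}

```text
time_s: 13.93
eef_pos: [448.3, -277.5, 3.8]
ee_rot: [0.001, 1.0, 0.014, 0.001]
force: [-0.2, 0.4, 6.0]
grip_width: 0.052
grip_force: 3.5
```

>>> {"fn": "step_arm", "kwargs": {"commands": "0.45 0 0 -0.3 0 0 0;0.45 0 0 -0.3 0 0 0;0.45 0 0 -0.3 0 0 0;0.45 0 0 -0.3 0 0 0;0.45 0 0 0 0 0 0;0.45 0 0 0.3 0 0 0;0.45 0 0 0.5 0 0 0;0.45 0 0 0.5 0 0 0;0.45 0 0 0.5 0 0 0"}}

```text
time_s: 14.68
eef_pos: [447.3, -276.6, -3.1]
ee_rot: [-0.0, 1.0, 0.014, -0.0]
force: [0.6, 0.8, -0.2]
grip_width: 0.445
grip_force: 0.0
```

```bash
python3 - <<'E'
from h import *
np.set_printoptions(precision=1,suppress=True)
st()
s=capture("side")
cv2.imwrite("pics/side8.png",s[:,:,::-1])
b=s.astype(int);m=((b[...,0]>100)&(b[...,1]<75)&(b[...,2]<75));m[:290]=0;m[340:]=0;m[:,:295]=0;m[:,375:]=0
b2=cv2.imread("pics/side7.png").astype(int);m2=((b2[...,2]>100)&(b2[...,1]<75)&(b2[...,0]<75));m2[:290]=0;m2[340:]=0;m2[:,:295]=0;m2[:,375:]=0
for q in(m,m2):
    v,u=np.nonzero(q);print(u.min(),u.max(),v.min(),v.max(),len(u)); k=u<325;print(u[k].mean(),v[k].mean())
E
```

```text
t 14.68 p [ 447.3 -276.6   -3.1] xaxis [ 1.  0. -0.] zaxis [-0.  0. -1.] q [-0.8  0.6  1.7  0.   0.8  0.8] F [ 0.6  0.8 -0.2] w 37.79094261524856 0.0
303 366 302 330 385
313.9366515837104 321.33031674208144
303 366 297 330 578
313.7556561085973 321.131221719457
```

>>> {"fn": "step_arm", "kwargs": {"commands": "0.05 0 0 0 0 0 0;0.05 0 0 0 0 0 0;0.05 0 0 0 0 0 0;0.05 0 0 0 0 0 0;0.05 0 0 0 0 0 0;0.05 0 0 0 0 0 0", "newtons": 60}}

```text
time_s: 15.23
eef_pos: [447.6, -276.8, -2.5]
ee_rot: [0.0, 1.0, 0.014, 0.0]
force: [-1.4, 0.2, 5.7]
grip_width: 0.158
grip_force: 59.2
```

>>> {"fn": "step_arm", "kwargs": {"commands": "0.05 0 0 -1 0 0 0;0.05 0 0 -3 0 0 0;0.05 0 0 -6 0 0 0;0.05 0 0 -9 0 0 0;0.05 0 0 -12 0 0 -0.1;0.05 0 -2 -15 0 0 -0.2;0.05 0 -4 -18 0 0 -0.3;0.05 0 -6 -21 0 0 -0.42;0.05 0 -8 -22 0 0 -0.54;0.05 0 -10 -22 0 0 -0.66;0.05 0 -12 -22 0 0 -0.78;0.05 0 -14 -22 0 0 -0.9;0.05 0 -16 -22 0 0 -1.02;0.05 0 -18 -22 0 0 -1.14;0.05 0 -20 -22 0 0 -1.26;0.05 0 -22 -22 0 0 -1.38;0.05 0 -24 -22 0 0 -1.5;0.05 0 -25 -22 0 0 -1.57;0.05 0 -25 -22 0 0 -1.57;0.05 0 -25 -22 0 0 -1.57"}}

```text
time_s: 16.9
eef_pos: [440.1, -26.7, 217.4]
ee_rot: [0.0, 0.698, 0.716, -0.0]
force: [0.3, -0.2, -0.5]
grip_width: 0.158
grip_force: 58.8
```

```bash
python3 - <<'E'
from h import *
np.set_printoptions(precision=3,suppress=True)
st()
for c in("top","side"):
    im=capture(c);cv2.imwrite(f"pics/{c}9.png",im[:,:,::-1])
    for n in("wrench_eye","wrench","cup_a","tumbler"):
        for d in spot_point(c,n)[:2]: print(c,n,round(d["score"],2),d["xy"],onz(c,d["xy"],220 if "w" in n else 0))
E
```

```text
t 16.9 p [440.085 -26.687 217.396] xaxis [-0.027  1.    -0.   ] zaxis [ 0. -0. -1.] q [-0.327  0.135  1.748 -0.     1.259 -0.354] F [ 0.33  -0.152 -0.541] w 13.449483253808387 58.766047954559326
top cup_a 0.92 [449.5, 248.0] [ 368.105 -500.569    0.   ]
top cup_a 0.91 [445.6, 199.5] [ 557.558 -496.808    0.   ]
top tumbler 0.75 [316.1, 184.5] [620.971  13.295   0.   ]
top tumbler 0.52 [197.0, 246.0] [380.866 475.965   0.   ]
side wrench_eye 0.56 [308.1, 206.0] [ 437.059 -108.928  220.   ]
side wrench 0.62 [304.7, 195.6] [450.962 -56.509 220.   ]
side cup_a 0.75 [440.3, 366.4] [ 571.663 -500.641    0.   ]
side tumbler 0.64 [346.4, 232.8] [633.581  16.976   0.   ]
```

>>> {"fn": "step_arm", "kwargs": {"commands": "0.05 2 0.4 -0.5 0 0 -0.12;0.05 4 0.8 -1 0 0 -0.24;0.05 6 1.2 -1.5 0 0 -0.36;0.05 8 1.6 -2 0 0 -0.48;0.05 10 2 -2.5 0 0 -0.6;0.05 12 2.4 -3 0 0 -0.72;0.05 14 2.8 -3.5 0 0 -0.84;0.05 16 3.2 -4 0 0 -0.96;0.05 18 3.5 -4.3 0 0 -1.08;0.05 20 3.5 -4.3 0 0 -1.2;0.05 21.5 3.5 -4.3 0 0 -1.32;0.05 21.5 3.5 -4.3 0 0 -1.44;0.05 21.5 3.5 -4.3 0 0 -1.55;0.05 21.5 3.5 -4.3 0 0 -1.61;0.05 21.5 3.5 -4.3 0 0 -1.61;0.05 21.5 3.5 -4.3 0 0 -1.61"}}

```text
time_s: 18.73
eef_pos: [469.2, 189.1, 260.1]
ee_rot: [-0.0, -0.032, 0.999, -0.0]
force: [0.2, 0.9, -1.0]
grip_width: 0.16
grip_force: 58.8
```

```bash
cat >> h.py <<'E'
def goal(p,psi,tilt,off=None):
    """tool pitched up from straight down by tilt, heading psi; prints rows params from present pose"""
    z=np.array([np.sin(tilt)*np.cos(psi),np.sin(tilt)*np.sin(psi),-np.cos(tilt)])
    x=np.array([-np.cos(tilt)*np.cos(psi),-np.cos(tilt)*np.sin(psi),-np.sin(tilt)])
    G=np.c_[x,np.cross(z,x),z]
    s=sense();q=s["ee_rot"];M=R.from_quat([q[1],q[2],q[3],q[0]]).as_matrix()
    if off is not None: p=np.array(p)-G@np.array(off)
    print("tcp goal",p,"shift cm",M.T@(p-s["eef_pos"])/10,"rotvec",R.from_matrix(M.T@G).as_rotvec())
E
python3 - <<'E'
from h import *
np.set_printoptions(precision=3,suppress=True)
st()
goal([580,195,254],0.07,np.pi/4,[-76,0,-7])
E
```

```text
t 18.73 p [469.178 189.067 260.073] xaxis [-0.998 -0.065  0.   ] zaxis [-0. -0. -1.] q [ 0.151  0.248  1.497 -0.     1.397 -1.485] F [ 0.174  0.948 -0.954] w 13.566577158063433 58.80607008934021
tcp goal [531.329 191.587 195.31 ] shift cm [-6.22  -0.151  6.475] rotvec [-0.002 -0.786 -0.005]
```

>>> {"fn": "step_arm", "kwargs": {"commands": "0.05 0 0 0 0 -0.12 0;0.05 0 0 0 0 -0.24 0;0.05 0 0 0 0 -0.36 0;0.05 0 0 0 0 -0.48 0;0.05 0 0 0 0 -0.6 0;0.05 -1 0 1 0 -0.7 0;0.05 -2 -0.1 2 0 -0.785 0;0.05 -3 -0.1 3 0 -0.785 0;0.05 -4.1 -0.1 4.4 0 -0.785 0;0.05 -4.1 -0.1 4.4 0 -0.785 0;0.05 -4.1 -0.1 4.4 0 -0.785 0;0.05 -4.1 -0.1 4.4 0 -0.785 0"}}

```text
time_s: 19.73
eef_pos: [510.1, 190.9, 216.8]
ee_rot: [0.383, -0.031, 0.923, 0.013]
force: [-0.2, -0.3, -0.9]
grip_width: 0.156
grip_force: 58.8
```

```bash
python3 - <<'E'
from h import *
np.set_printoptions(precision=1,suppress=True)
st()
s=sense();q=s["ee_rot"];M=R.from_quat([q[1],q[2],q[3],q[0]]).as_matrix()
eye=s["eef_pos"]+M@[-76,0,-7]
print("eye expected",eye)
O={}
for c in("top","side"):
    im=capture(c);cv2.imwrite(f"pics/{c}10.png",im[:,:,::-1]);O[c]=im[:,:,::-1].astype(int)
    print(c,"exp eye px",proj(c,eye),"exp root,tip px",proj(c,[629,199,205]),proj(c,[597,197,237]))
    for n in("wrench_eye","peg"):
        for d in spot_point(c,n)[:2]: print(c,n,round(d["score"],2),np.array(d["xy"]))
    b=O[c]
    for nm,m in(("red",(b[...,2]>90)&(b[...,1]<60)&(b[...,0]<60)),("blue",(b[...,0]>120)&(b[...,2]<80)&(b[...,1]<130))):
        e=proj(c,[600,196,230]).astype(int);x0,y0=e-[35,35];sub=m[y0:y0+70,x0:x0+70]
        v,u=np.nonzero(sub);u=u+x0;v=v+y0
        if len(u):print(c,nm,len(u),"u",u.min(),u.max(),"v",v.min(),v.max(),"mean",u.mean(),v.mean())
def crop(im,x,y): return cv2.resize(im[y:y+80,x:x+60].astype(np.uint8),(400,533),interpolation=cv2.INTER_CUBIC)
cv2.imwrite("pics/m10.png",np.hstack([crop(O["top"],225,140),crop(O["side"],285,110)]))
E
```

```text
t 19.73 p [510.1 190.9 216.8] xaxis [-0.7 -0.  -0.7] zaxis [ 0.7  0.  -0.7] q [ 0.2  0.1  2.  -0.3  0.3 -1.2] F [-0.2 -0.3 -0.9] w 13.226830868026717 58.83657932281494
eye expected [558.8 194.  275.5]
top exp eye px [259.2 187.2] exp root,tip px [261.5 171. ] [260.4 178.1]
top wrench_eye 0.53 [258.4 185.2]
top wrench_eye 0.35 [448.6 197.5]
top peg 0.65 [257.3 173.5]
top red 196 u 228 265 v 176 211 mean 259.0255102040816 192.78061224489795
top blue 51 u 257 262 v 164 179 mean 259.2352941176471 169.31372549019608
side exp eye px [303.7 139. ] exp root,tip px [322.1 155.3] [313.9 148.1]
side wrench_eye 0.53 [305.4 141.5]
side peg 0.54 [322.5 157.8]
side red 224 u 279 309 v 134 174 mean 293.58035714285717 152.69196428571428
side blue 10 u 322 328 v 150 151 mean 324.7 150.3
```

```bash
python3 - <<'E'
from h import *
np.set_printoptions(precision=1,suppress=True)
for c,x0,x1,y0,y1 in(("side",308,334,142,166),("top",252,268,160,184)):
    b=cv2.imread(f"pics/{c}0.png").astype(int)
    m=(b[...,0]-b[...,2])>25
    print(c)
    for r in range(y0,y1): print(r,''.join('#' if m[r,k] and b[r,k,0]>90 else '+' if m[r,k] else '.' for k in range(x0,x1)))
for c,(ex,ey) in(("side",(304,140)),("top",(259,186))):
    b=cv2.imread(f"pics/{c}10.png").astype(int)
    print(c,ex-14,ey-14)
    for r in range(ey-14,ey+14): print(r,''.join('#' if b[r,k,2]-b[r,k,1]>45 else 'b' if b[r,k,0]-b[r,k,2]>25 else '.' for k in range(ex-14,ex+24)))
E
```

```text
side
142 ..........................
143 ..........................
144 ..........................
145 ..........................
146 ..........................
147 .......+..................
148 ......##+.................
149 ......###+.......###......
150 .......++#+...#######.....
151 ........++++.#########....
152 ..........##+#########....
153 ...........###+######.....
154 ............#######.......
155 .............#+###+.......
156 .............#++###.......
157 ..............+#####......
158 ...............+####......
159 ..........................
160 ..........................
161 ..........................
162 ..........................
163 ..........................
164 ..........................
165 ..........................
top
160 ................
161 ................
162 ................
163 ................
164 .....######.....
165 .....######.....
166 .....######.....
167 .....######.....
168 .....######.....
169 .....######+....
170 .....######+....
171 .....+###+++....
172 ......+##+++....
173 .......##+......
174 .......##+......
175 .......##.......
176 .......
[... 1889 characters left out ...]
............
184 .........###########..................
185 .........###########..................
186 .........####.bb.###..................
187 ........b###......###.................
188 .........###....b.###.................
189 .........####...#####.................
190 .........############.................
191 ..........###########.................
192 ..........###########.................
193 ..........#########...................
194 ............b######...................
195 .............######...................
196 .............######...................
197 ..............#####...................
198 .............b######..................
199 .............b######..................
```

```bash
python3 - <<'E'
from h import *
np.set_printoptions(precision=1,suppress=True)
a=tri((259.8,187.4),(304.8,138.7));b=tri((259.6,179),(315,148.3));c=tri((259.5,167.5),(325,152.5))
print("eye",a,"tip",b,"clip",c, "eye-tip",a[0]-b[0])
# fits with known rel. geometry: top-only with z known
print(onz("top",(259.6,179),235),onz("side",(315,148.3),235))
print(onz("top",(259.8,187.4),275),onz("side",(304.8,138.7),275))
E
```

```text
eye (array([559.4, 191.1, 277.1]), np.float64(3.605907309755377)) tip (array([597.8, 198.6, 235. ]), np.float64(7.088158150956365)) clip (array([641.3, 204.6, 210.8]), np.float64(2.4424413991434872)) eye-tip [-38.5  -7.5  42.1]
[594.5 199.9 235. ] [601.6 198.3 235. ]
[558.1 192.1 275. ] [563.6 196.2 275. ]
```

>>> {"fn": "step_arm", "kwargs": {"commands": "0.05 0.1 0.4 1 0 0 0;0.05 0.1 0.4 2 0 0 0;0.05 0.1 0.4 3 0 0 0;0.05 0.1 0.4 3.8 0 0 0;0.05 0.1 0.4 4.2 0 0 0;0.05 0.1 0.4 4.2 0 0 0;0.05 0.1 0.4 4.2 0 0 0"}}

```text
time_s: 20.62
eef_pos: [538.7, 196.8, 185.8]
ee_rot: [0.382, -0.031, 0.923, 0.013]
force: [-0.1, 0.2, -0.9]
grip_width: 0.157
grip_force: 58.9
```

```bash
python3 - <<'E'
from h import *
np.set_printoptions(precision=1,suppress=True)
st()
s=sense();q=s["ee_rot"];M=R.from_quat([q[1],q[2],q[3],q[0]]).as_matrix()
eye=s["eef_pos"]+M@[-76,0,-7];print("eye",eye)
for c in ("side","top"):
    b=capture(c)[:,:,::-1].astype(int);cv2.imwrite(f"pics/{c}11.png",b)
    ex,ey=proj(c,eye).astype(int);print(c,ex-14,ey-14,proj(c,eye))
    for r in range(ey-14,ey+12): print(r,''.join('#' if b[r,k,2]-b[r,k,1]>45 else 'b' if b[r,k,0]-b[r,k,2]>25 else '.' for k in range(ex-14,ex+20)))
E
```

```text
t 20.62 p [538.7 196.8 185.8] xaxis [-0.7 -0.  -0.7] zaxis [ 0.7  0.  -0.7] q [ 0.2  0.2  2.  -0.5  0.2 -1. ] F [-0.1  0.2 -0.9] w 13.341224164489706 58.88089299201965
eye [587.5 200.1 244.5]
side 296 132 [310.9 146.1]
132 ..................................
133 ..................................
134 ..................................
135 ..................................
136 ..................................
137 ..................................
138 ..................................
139 ..................................
140 ...............##.................
141 ..............#####...............
142 ..............######..............
143 .............########.............
144 .......##...##########............
145 .......#...####..#####............
146 .......##.#####..####.............
147 .......########.####..............
148 .......############...............
149 .......############bbb.......bbb..
150 .......###########.bbbb...bbbbbbb.
151 .......##########...bbbb.bbbbbbbb.
152 .......#######........bbbbbbbbbbbb
153 .......######..........bbbbbbbbbb.
154 ......######.......
[... 590 characters left out ...]
7 .........###########..............
178 .........###########..............
179 .........####.bb####..............
180 .........###......##..............
181 .........###....b.##..............
182 .........####...#####.............
183 ..........###########.............
184 ..........###########.............
185 ..........###########.............
186 ..........#########...............
187 ............b######...............
188 ............b######...............
189 .............######...............
190 .............######...............
191 .............b#####...............[ WARN:0@2.618] global loadsave.cpp:1063 imwrite_ Unsupported depth image for selected encoder is fallbacked to CV_8U.
```

>>> {"fn": "step_arm", "kwargs": {"commands": "0.05 0 0 0.7 0 0 0;0.05 0 0 1.4 0 0 0;0.05 0 0 2.0 0 0 0;0.05 0 0 2.0 0 0 0"}}

```text
time_s: 21.05
eef_pos: [553.3, 197.6, 170.4]
ee_rot: [0.382, -0.031, 0.924, 0.013]
force: [-0.1, -0.5, -1.3]
grip_width: 0.16
grip_force: 58.9
```

>>> {"fn": "step_arm", "kwargs": {"commands": "0.05 0 0 0.6 0 0 0;0.05 0 0 1.2 0 0 0;0.05 0 0 1.4 0 0 0;0.05 0 0 1.4 0 0 0"}}

```text
time_s: 21.38
eef_pos: [562.8, 198.4, 161.2]
ee_rot: [0.382, -0.031, 0.924, 0.013]
force: [0.5, -0.2, -1.8]
grip_width: 0.158
grip_force: 58.9
```

```bash
python3 - <<'E'
from h import *
np.set_printoptions(precision=2,suppress=True)
st()
s=sense();q=s["ee_rot"];M=R.from_quat([q[1],q[2],q[3],q[0]]).as_matrix()
eye=s["eef_pos"]+M@[-76,0,-7];print("eye",eye)
O=[]
for c in ("side","top"):
    b=capture(c)[:,:,::-1];cv2.imwrite(f"pics/{c}12.png",b)
    ex,ey=proj(c,eye).astype(int);O.append(cv2.resize(b[ey-25:ey+35,ex-30:ex+30],(400,400),interpolation=cv2.INTER_CUBIC))
    b=b.astype(int)
    for r in range(ey-14,ey+12): print(r,''.join('#' if b[r,k,2]-b[r,k,1]>45 else 'b' if b[r,k,0]-b[r,k,2]>25 else '.' for k in range(ex-14,ex+20)))
cv2.imwrite("pics/m12.png",np.hstack(O))
E
```

```text
t 21.38 p [562.84 198.36 161.18] xaxis [-0.71 -0.05 -0.71] zaxis [ 0.7   0.05 -0.71] q [ 0.18  0.28  1.97 -0.59  0.14 -0.91] F [ 0.48 -0.2  -1.81] w 13.387843415446506 58.87094020843506
eye [611.6  201.64 219.81]
137 ..................................
138 ..................................
139 ..................................
140 ..................................
141 ..................................
142 ..................................
143 ..................................
144 ##................................
145 #.................................
146 ##............####................
147 ##............#####...............
148 ##.........bb.######..............
149 ##.........bbb.######.bbb.........
150 ##.........#.bb.#####.bbbb........
151 ##........###.bb#####bbbbbb.......
152 ##........####..####bbbbbbb.......
153 ##.......#####..###.bbbbbb........
154 ##.......#########.bbbbb..........
155 ##.......#########bbbbbb..........
156 ##......########..bbbbbb..........
157 ##......########...bbbbbb.........
158 ##.....######.......bbbbb.........
159 ##....######.............
[... 440 characters left out ...]
69 ............bbbbbbb...............
170 ..........##bbbb####..............
171 ..........##########..............
172 ..........##########..............
173 ..........###########.............
174 .........b###.bbb.###.............
175 ..........###.bb..###.............
176 ..........###.bb..###.............
177 ..........####bb#####.............
178 ..........####bb#####.............
179 ...........###b######.............
180 ...........##########.............
181 ............#.#####.b.............
182 .............b#####...............
183 ..............######..............
184 ..............######..............
185 ..............######..............
186 ...............#####..............
```

View pics/m12.png

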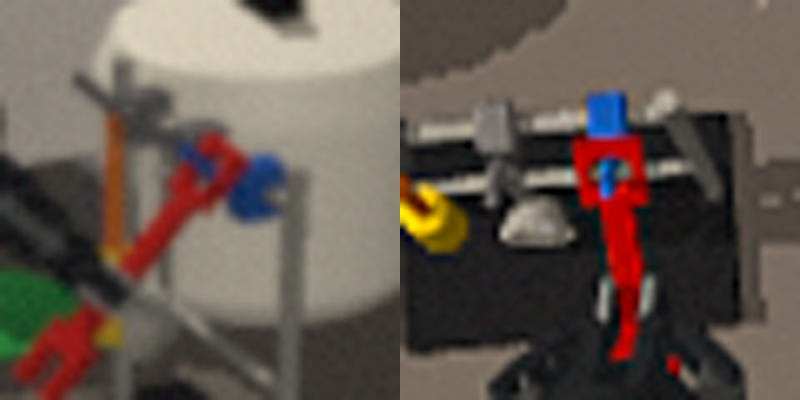

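```bash
python3 - <<'E'
from h import *
np.set_printoptions(precision=3,suppress=True)
k=107/400
T=lambda u,v:(215+(u-400)/5,150+v/5)
S=lambda u,v:(280+(u-400)*k,130+(v-300)*k)
print("bowl",tri(T(574,168),S(508,470)))
for z in(90,110,130): print(z,[onz("top",T(u,v),z) for u,v in((546,182),(602,182),(574,150))])
psi=0.07
root=np.array([629,201,203.])
for s,t in((20,60),(15,70),(12,75)):
    eye=root+s*np.array([-.705,-.05,.707]);print(s,t);goal(eye,psi,np.radians(t),[-76,0,-7])
E
```

```text
bowl (array([605.482, 256.47 , 107.487]), np.float64(1.8241403168207935))
90 [array([597.599, 280.795,  90.   ]), array([597.338, 238.88 ,  90.   ]), array([621.899, 260.454,  90.   ])]
110 [array([593.719, 276.698, 110.   ]), array([593.462, 235.375, 110.   ]), array([617.675, 256.644, 110.   ])]
130 [array([589.839, 272.6  , 130.   ]), array([589.586, 231.871, 130.   ]), array([613.451, 252.834, 130.   ])]
20 60
tcp goal [583.04  197.766 147.822] shift cm [-0.453 -0.203  2.413] rotvec [-0.002 -0.262 -0.002]
15 70
tcp goal [599.057 198.892 139.794] shift cm [-1.021 -0.199  4.116] rotvec [-0.002 -0.437 -0.001]
12 75
tcp goal [607.663 199.497 136.262] shift cm [-1.382 -0.196  4.975] rotvec [-0.002 -0.524 -0.001]
```

>>> {"fn": "step_arm", "kwargs": {"commands": "0.05 -0.1 0 0.5 0 -0.05 0;0.05 -0.2 0 1 0 -0.1 0;0.05 -0.3 -0.1 1.5 0 -0.16 0;0.05 -0.4 -0.1 2 0 -0.22 0;0.05 -0.4 -0.1 2.3 0 -0.262 0;0.05 -0.4 -0.1 2.3 0 -0.262 0;0.05 -0.4 -0.1 2.3 0 -0.262 0"}}

```text
time_s: 22.07
eef_pos: [600.7, 187.2, 228.1]
ee_rot: [0.465, -0.035, 0.884, 0.024]
force: [0.4, -0.1, -0.4]
grip_width: 0.05
grip_force: 0.0
```

```bash
cat > v.py <<'E'
from h import *
import sys
np.set_printoptions(precision=2,suppress=True)
st()
for c,ex,ey in (("side",318,154),("top",259,177)):
    b=capture(c)[:,:,::-1];cv2.imwrite(f"pics/{c}{sys.argv[1]}.png",b);b=b.astype(int)
    print(c,ex-30)
    for r in range(ey-16,ey+(46 if c=="side" else 20)): print(r,''.join('#' if b[r,k,2]-b[r,k,1]>45 else 'b' if b[r,k,0]-b[r,k,2]>25 else 'k' if b[r,k].max()<45 else '.' for k in range(ex-30,ex+20)))
E
python3 v.py 13
```

```text
t 22.07 p [600.7  187.22 228.12] xaxis [-0.57 -0.04 -0.82] zaxis [ 0.82  0.08 -0.57] q [ 0.13  0.22  1.94 -1.23  0.03 -0.31] F [ 0.36 -0.13 -0.42] w 4.291179006128496 0.0
side 288
138 kkkkkkkkkkkkk.....................................
139 kkkkkkkkkkkkkkk...................................
140 kkkkkkkkkkkkkkkkk.................................
141 kkkkkkk....kkkkkkk................................
142 kkkkkkk.....kkkkkkk...............................
143 ..kkkkkk......kkkkkkk.............................
144 ...kkkkkkk......kkkkkk............................
145 .....kkkkkkk......kkkkk...........................
146 .......kkkkkk.....kkkkkk..........................
147 ..........kkkk....kkkkkk.......##.................
148 ............kkkk.kkkkkkkk.....####................
149 ..............kkkkkkkkkkkkk...####...bbb..........
150 .................kkkkkkkkkkkk..###.bbbbbb.........
151 ..................kkk...kkkk...###.bbbbbbb........
152 ...............##.........kk..####.bbbbbbb........
153 ...............##............#####bbbbbbb.........
154 ...............##..........######.bb
[... 3777 characters left out ...]
.kkkk.........#####.k...k...kkkkkkkkkkkk
185 kk........kkkkk.....#########.kk.kk.kkkkkkkkkkkkkk
186 kkk.......kkkkkk....#########kkkkkkkkkkkkkkkkkkkkk
187 kkkk.....kkkkkkkkkk#####.kkkkkkkkkkkkkkkkkkkkkkkkk
188 kkkkkkkkkkkkkkkkkk.####.kkkkkkkkkkkkkkkkkkkkkkkkkk
189 .kkkkkkkkkkkkkkkkk.###kkkkkkkkkkkkkkkkkkkkkkkkkkkk
190 kkkkkkkkkkkkkkkkkk.##.kkkkkkkkkkkkkkkkkkkkkkkkkkkk
191 kkkkkkkkkkkkkkkkkkkkkkkkkkkkkkkkkkkkkkkkkkkkkkkkkk
192 .kkkkkkkkkkkkkkkkkkkkkkkkkkkkkkkkkkkkkkkkkkkkkk.kk
193 .kkkkkkkkkkkkkkkkkkkkkkkkkkkkkkkkkkkkkkkkkkkkkk.kk
194 .kkkkkkkkkkkkkkkkkkkkkkkkkkkkkkkkkkkkkkkkkkkkk...k
195 .kkkkkkkkkkkkkkkkkk..kkkkkkkkkkkkkkkkkkkkkkkkk....
196 .kkkkkkkkkkkkkkkkkk...kkkkkkkkkkkkkkkkkkkkkkkk....
```

>>> {"fn": "step_arm", "kwargs": {"commands": "0.05 0 0 -1 0 0 0"}}

```text
time_s: 22.25
eef_pos: [596.0, 186.7, 232.7]
ee_rot: [0.466, -0.035, 0.884, 0.024]
force: [-0.7, -0.0, 0.1]
grip_width: 0.052
grip_force: 0.0
```

```bash
python3 - <<'E'
from h import *
np.set_printoptions(precision=2,suppress=True)
st()
E
```

```text
t 22.25 p [595.98 186.73 232.67] xaxis [-0.56 -0.04 -0.82] zaxis [ 0.82  0.08 -0.57] q [ 0.13  0.21  1.95 -1.05  0.04 -0.48] F [-0.65 -0.04  0.08] w 4.441469022818347 0.0
```

>>> {"fn": "step_arm", "kwargs": {"commands": "0.05 0 0 -2 0 0 0;0.05 0 0 -4 0 0 0;0.05 0 0 -6 0 0 0;0.05 0 0 -8 0 0 0;0.05 0 0 -10 0 0.1 0;0.05 0 0 -12 0 0.2 0;0.05 0 0 -13 0 0.3 0;0.05 0 0 -13 0 0.4 0;0.05 0 0 -13 0 0.4 0;0.05 0 0 -13 0 0.4 0"}}

```text
time_s: 23.08
eef_pos: [489.4, 177.0, 306.0]
ee_rot: [0.282, -0.039, 0.958, 0.017]
force: [0.4, -1.1, -2.0]
grip_width: 0.05
grip_force: 0.0
```

```bash
python3 v.py 14
```

```text
t 23.08 p [489.41 177.03 306.  ] xaxis [-0.84 -0.06 -0.54] zaxis [ 0.54  0.05 -0.84] q [ 0.13 -0.03  1.8  -0.02  0.8  -1.51] F [ 0.39 -1.12 -1.95] w 4.269414533926864 0.0
side 288
138 ..................................................
139 ..................................................
140 ..................................................
141 ..................................................
142 ..................................................
143 ..................................................
144 ...............##.................................
145 ...............##.................................
146 ...............##.................................
147 ...............##..........b......................
148 ...............##.........bbb.###.................
149 ...............##.........bbb.####...bbb..........
150 ...............##..........bbb.####.bbbbb.........
151 ...............##...........bbb.####.bbbbb........
152 ...............##.............bb.####.bbbb........
153 ...............##..............bb.###.bbb.........
154 ...............##.............##..##
[... 3777 characters left out ...]
.kkkk...........kkkkkkkkkkkkkkkkkkkkkkkk
185 kk........kkkkk............kkkkkkkkkkkkkkkkkkkkkkk
186 kkk.......kkkkk..........kkkkkkkkkkkkkkkkkkkkkkkkk
187 kkkk.....kkkkkkkkkkkkkkkkkkkkkkkkkkkkkkkkkkkkkkkkk
188 .kkkkkkkkkkkkkkkkkkkkkkkkkkkkkkkkkkkkkkkkkkkkkkkkk
189 .kkkkkkkkkkkkkkkkkkkkkkkkkkkkkkkkkkkkkkkkkkkkkkkkk
190 kkkkkkkkkkkkkkkkkkkkkkkkkkkkkkkkkkkkkkkkkkkkkkkkkk
191 kkkkkkkkkkkkkkkkkkkkkkkkkkkkkkkkkkkkkkkkkkkkkkkkkk
192 .kkkkkkkkkkkkkkkkkkkkkkkkkkkkkkkkkkkkkkkkkkkkkkkkk
193 .kkkkkkkkkkkkkkkkkkkkkkkkkkkkkkkkkkkkkkkkkkkkkkkkk
194 .kkkkkkkkkkkkkkkkkkkkkkkkkkkkkkkkkkkkkkkkkkkkkkkkk
195 .kkkkkkkkkkkkkkkkkkkkkkkkkkkkkkkkkkkkkkkkkkkkkkkkk
196 .kkkkkkkkkkkkkkkkkkkkkkkkkkkkkkkkkkkkkkkkkkkkkkkkk
```

>>> {"fn": "step_arm", "kwargs": {"commands": "0.05 4 0 -2 0 0 0;0.05 8 0 -4 0 0 0;0.05 8 0 -4 0 0 0;0.05 8 0 -4 0 0 0;0.05 8 0 -4 0 0 0;0.05 8 0 -4 0 0 0;0.05 8 0 -4 0 0 0;0.05 8 0 -4 0 0 0;0.05 8 0 -4 0 0 0;0.05 8 0 -4 0 0 0;0.05 8 0 -4 0 0 0;0.05 8 0 -4 0 0 0;0.05 8 0 -4 0 0 0;0.05 8 0 -4 0 0 0;0.05 8 0 -4 0 0 0;0.05 8 0 -4 0 0 0;0.05 8 0 -4 0 0 0;0.05 8 0 -4 0 0 0;0.05 8 0 -4 0 0 0;0.05 8 0 -4 0 0 0"}}

```text
time_s: 24.85
eef_pos: [400.1, 169.6, 296.4]
ee_rot: [0.28, -0.039, 0.959, 0.017]
force: [0.4, -0.2, -0.2]
grip_width: 0.052
grip_force: 0.0
```

```bash
cat > w.py <<'E'
from h import *
np.set_printoptions(precision=1,suppress=True)
st()
for c,x0,x1,y0,y1 in(("side",310,330,142,200),("top",252,272,164,190)):
    for j in range(2):
        b=capture(c).astype(int)[y0:y1,x0:x1];m=b[...,0]-b[...,1]>45;v,u=np.nonzero(m);h=len(v);k=v>v.max()-8
        print(c,h,u.mean()+x0,v.mean()+y0,"low end",u[k].mean()+x0,"v",v.min()+y0,v.max()+y0)
    for n in("cup_a","saucer","cartridge","tumbler","wrench_eye"):
        for d in spot_point(c,n)[:2]: print(c,n,round(d["score"],2),np.array(d["xy"]),onz(c,d["xy"],210 if n[0]=="w" else 0))
E
python3 w.py
```

```text
t 24.85 p [400.1 169.6 296.4] xaxis [-0.8 -0.1 -0.5] zaxis [ 0.5  0.1 -0.8] q [ 0.1 -0.2  2.  -0.   0.8 -1.5] F [ 0.4 -0.2 -0.2] w 4.430352761487113 0.0
side 218 319.802752293578 171.45871559633028 low end 319.0612244897959 v 148 192
side 216 319.7546296296296 171.4351851851852 low end 319.0 v 148 192
side cup_a 0.78 [441.  368.9] [ 568.9 -506.     0. ]
side cartridge 0.54 [236.9 187.8] [387.8 469.8   0. ]
side tumbler 0.71 [345.7 233.4] [629.8  14.9   0. ]
side wrench_eye 0.48 [322.3 155. ] [625.4 190.5 210. ]
top 106 262.10377358490564 175.87735849056605 low end 263.92452830188677 v 170 183
top 106 262.1509433962264 175.85849056603774 low end 263.92452830188677 v 170 183
top cup_a 0.76 [453.4 249.6] [ 361.9 -515.2    0. ]
top saucer 0.95 [193.9 191.6] [595.3 498.6   0. ]
top cartridge 0.57 [198.9 244.9] [385.1 468.8   0. ]
top tumbler 0.66 [316.2 182.7] [628.3  12.9   0. ]
top wrench_eye 0.4 [260.3 174.6] [615.3 201.9 210. ]
```

>>> {"fn": "step_arm", "kwargs": {"commands": "0.05 0 0 0 0 0 0;0.05 0 0 0 0 0 0;0.05 0 0 0 0 0 0;0.05 0 0 0 0 0 0;0.05 0 0 0 0 0 0;0.05 0 0 0 0 0 0;0.05 0 0 0 0 0 0;0.05 0 0 0 0 0 0;0.05 0 0 0 0 0 0;0.05 0 0 0 0 0 0;0.05 0 0 0 0 0 0;0.05 0 0 0 0 0 0"}}

```text
time_s: 26.55
eef_pos: [400.1, 169.6, 296.4]
ee_rot: [0.28, -0.039, 0.959, 0.017]
force: [0.1, 0.3, 0.2]
grip_width: 0.051
grip_force: 0.0
```

```bash
python3 - <<'E'
from h import *
for c in("top","side"):
    a=cv2.imread(f"pics/{c}0.png").astype(int);b=capture(c)[:,:,::-1].astype(int)
    if c=="side":
        m=b[142:200,310:330];m=m[...,2]-m[...,1]>45;v,u=np.nonzero(m);print(len(u),u.mean()+310,v.mean()+142)
    for n,x,y,r in(("cup1",458,246,14),("cup2",454,195,14),("saucer",195,192,18),("cart",197,244,12),("tumb",315,180,10)) if c=="top" else(("cup1",366,382,18),("cup2",446,355,22),("tumb",347,221,13),("cart",236,178,12),("saucer",283,175,12)):
        d=np.abs(a-b).max(2)[y-r:y+r,x-r:x+r];print(c,n,(d>40).mean().round(3),d.mean().round(1))
E
```

```text
top cup1 0.052 7.7
top cup2 0.0 2.1
top saucer 0.0 3.5
top cart 0.0 2.8
top tumb 0.0 2.8
217 319.7926267281106 171.40092165898616
side cup1 0.002 3.3
side cup2 0.0 3.0
side tumb 0.0 3.2
side cart 0.0 4.1
side saucer 0.0 3.5
```

```bash
python3 -c "
from rig import *
print(finish_job())"
```

```text
the job is handed in; nothing more can be done
None
```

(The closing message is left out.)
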